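Set and lock the stop of a bottle-length jig

ROBOT

A 6-joint arm with a two-finger parallel gripper is mounted at the origin on the work surface. World frame = base frame: x ahead of the robot, y to its left, z up, the work surface at z = 0. Lengths are in mm, angles in degrees, forces in N, time in s.
With the tool pointing down it reaches from about 425 to 1125 mm from the base axis. Payload 14.9 kg.
Tool frame: the origin (TCP) lies at the very end of the fingers, on their centre line; the grasp point (between the pads) lies 19 mm behind it; z points along the fingers, y is the line along which they close (so a half turn about z gives the same grasp; the last joint's range is limited). The gripper opens to 91 mm and grips with 3 to 60 N. Pads are 32 mm wide; open, the fingers measure 118 mm over their backs; the gripper's body (76 mm by 178 mm) begins 60 mm behind the grasp point.
Start: joints at [-72.382, 21.709, 99.362, -0, 58.929, -1.908], TCP at [233.965, -659.756, 179.032] pointing down, gripper open.
Joint ranges: [-158.91, 158.91], [-42.39, 125.64], [0.06, 152.35], [-60.88, 240.88], [17.5, 164.5], [-176.32, 176.32]. Speed limits (degrees/s): [108.29, 108.29, 136.94, 180, 180, 180].

INTERFACE

Orientations are given as [roll, pitch, yaw] about the fixed x, y, z axes, in that order (R = Rz(yaw) Ry(pitch) Rx(roll)).
In Python, from rig import r gives the robot as it stands.
- The arm moves only by the tool step_arm, never from a script. Its argument "motion" is a list of rows, each an object of numbers: "dx", "dy", "dz": the shift along the tool's x, y, z in mm; "turn": the turn about the tool's z in rad. In form: [{"dx": .., "dy": .., "dz": .., "turn": ..}, ...]. A call has 1 to 20 rows; each row is the pose to reach, as a shift and turn from the pose commanded when the call began, along the tool's axes at that moment; what a row does not reach only later rows make up. A row lasts 1/8 s, in which the tool goes at most 62.5 mm and 10.7 degrees, less where a joint would pass 70% of its speed; a pose out of reach is approached as far as the arm can. A call with a gripper value outside its range is refused whole. "fingers" is the finger opening in mm, from 0 to 91.2, set as the call begins (left out, the last holds). The fingers move at their own pace and stop on an object; "squeeze" is the grip in N (left out, the last holds). Time passes only in rows, so rows that repeat a pose let the fingers close. It gives the time, the measured TCP pose, the force, the opening and the grip force at its end, in the units of the state.
- r.get_obs(): the state, without advancing time (a new reading comes with each control period).
- r.snapshot(name): name is "side" or "top"; returns (picture, depth): 480x640x3 uint8, red, green, blue; 480x640 float32, mm along the optical axis (not along the pixel's ray), 0 where there is no reading.
- r.camera_info(name): a dict with "fx", "fy", "cx", "cy" (pixels), "D" ([k1, k2, p1, p2, k3] as OpenCV has them; the pictures are not rectified), "pose" (4x4, takes a point from camera to world coordinates). Camera axes: x right, y up, looking along -z (the intrinsics and any distortion apply to the point x, -y, -z); pixel columns grow to the right and rows downward; lengths in mm; the calibration is good to about 2 mm. A picture is of the moment at which its call begins. camera_info takes no time and is no camera call.
- r.job_done(): hands the job in; it is judged then, once.
The state is a dict: "time": time; "qpos": joint angles; "qd": joint speeds; "tau": joint torques, N m; "tcp_pos": TCP position; "tcp_rot": TCP orientation; "contact_force": force on the tool from outside, world axes, zero at the start; "torque": the same for the moment, N m; "gripper_width": finger opening in mm; "finger_force": force on a finger pad.
Only numpy, scipy, OpenCV 4.12 (cv2) and the standard library are available. Lean on these libraries where they do the work, as an engineer would, in place of code of your own. Each camera call takes 0.05 s, during which the arm holds its last target. There are 200 camera calls.

TASK

Set the stop of the bottle jig: turn the three-armed hand wheel until the tip of the black pointer stands level with the dark line on the small brass index clip, to within 2 mm. Then take the flat-bladed key from its wooden stand, and with it turn the slotted lock on the jig a quarter turn clockwise, fully home, so that its slot lines up with the two ticks beside it; do not turn the lock with the fingers. Put the key back upright in its stand and leave the bottles and the beaker where they are.

Things in the scene. Friction and masses are not known exactly. Their poses are not given: they have to be found in the camera images.
- jig: Bottle-length jig, fixed: aluminium base plate 170 (x) x 360 (y) x 12 mm, origin at the centre of its underside, on the bench. Two grey blocks 100 x 70 mm, tops 45 mm above the bench: at y -142 mm carrying the hand wheel, at y +142 mm the lock. Between them a carriage with a stop plate (66 mm high, x -82 to -7 mm) slides along jig y; its black pointer runs over a white scale on the +x side.
- wheel_hub (a point): On the vertical axis of the black hand wheel, 83 mm above the bench (hub top 85); z up, x along one of three arms, 120 degrees apart, which turn with it. Each arm: upright-sided bar 14 mm thick, from the hub (radius 16) to radius 60 mm, 55 to 83 mm above the bench; flange under it radius 30, top at 51 mm. A fingertip between two arms can push one round (2 N at radius 45), or an arm can be pinched.
- wheel (a joint): Hand wheel angle in rad, 0 to 12.9, growing clockwise seen from above. Each full clockwise turn moves carriage and pointer 60 mm along +y of the jig (9.55 mm per rad), away from the wheel; anticlockwise brings them back. Friction (0.08 N m) holds it where it is left.
- pointer_tip (a point): Tip of the black pointer (a flat wedge 32 mm long lying along jig +x), 41 mm above the bench, at jig x +62 mm. It moves only along jig y, driven by the wheel. At the start it stands 20 to 105 mm to the -y side of the mark.
- mark (a point): Near end of the dark line (2.5 mm wide, 22 mm long, along jig x) on the brass index clip, a plate 22 x 16 mm fixed on the white scale; 38.5 mm above the bench, at jig x +63 mm. Its axes are those of the jig; the pointer is right when its tip is within 2 mm of this point along jig y.
- lock: Lock on the jig: round steel head 54 mm in diameter, 15 mm high, cut right across by a slot 9 mm wide, 15 mm deep. Origin on its vertical axis at the slot's floor, 45 mm above the bench; x along the slot, z up. Open: slot along jig x (starts up to 0.3 rad past that). It turns clockwise from above to a stop (home, slot along jig y, in line with two black ticks). Friction 0.12 N m, no spring.
- key: Loose steel key, roughly 130 to 210 g, standing upright, blade down, in the wooden stand. Origin at the centre of the underside of its collar; z up, x along the blade's width. Below the origin: blade 34 (x) x 5 (y) mm, 22 mm long. Above: collar 52 x 26 x 6 mm, shank 14 mm in diameter to z 30 mm, then a flat grip 60 (x) x 12 (y) mm from z 30 to 70 mm. The collar stops it on the stand's top; in the stand its axes are within 0.1 rad of the stand's.
- stand: Fixed wooden block 90 (x) x 60 (y) x 40 mm high, origin at the centre of its underside on the bench. A pocket 40 x 12 mm, 28 mm deep, in the middle of its top (long along x) takes the key's blade. It stands left or right of the jig.
- bottle_a: Loose white bottle with a blue cap, 64 mm in diameter, 150 mm high, upright; origin at the centre of its underside. Leave alone.
- bottle_b: A shorter such bottle, 60 mm in diameter, 100 mm high, beyond the jig; origin at the centre of its underside. Leave alone.
- beaker: Loose clear plastic cup, 72 mm in diameter, 90 mm high, beyond the jig; origin at the centre of its underside. Leave alone.
Not all that is in view belongs to the job. Of the things that look like the stand, the smaller one is meant.

How it is judged (in metres and radians):
On the way, in this order (a step that is already met when the one before it is completed fails the run):
1. the pointer rests at the mark (within 2 mm) with the lock still open (y of pointer_tip in the frame of mark between -0.002 and 0.002 m and velocity of joint wheel between -0.1 and 0.1 rad/s and angle between the x axis of lock and the y axis of mark, either way round above 0.9 rad), for 0.3 s.
2. the lock is turned home by the key, the pointer still at the mark (y of pointer_tip in the frame of mark between -0.002 and 0.002 m and angle between the x axis of lock and the y axis of mark, either way round below 0.14 rad), for 0.2 s.
At the end, for the whole second after the job is handed in: The pointer tip is within 2 mm of the mark along the slide and the wheel is still; the lock's slot is within 0.14 rad of the jig's y direction (home); the key stands upright (within 0.2 rad) and at rest in its stand, its collar on the stand's top within 6 mm and its axis within 15 mm of the stand's (all of step 2 and velocity of joint wheel between -0.1 and 0.1 rad/s and horizontal distance between key and stand below 0.015 m and angle between key's own z axis and vertical below 0.2 rad and z of key in the frame of stand between 0.034 and 0.046 m and linear speed of key below 0.02 m/s); the robot touches nothing.
It fails at once if bottle_a is shoved more than 40 mm or tipped (distance of bottle_a from where it was at the start of the episode above 0.04 m or angle between bottle_a's own z axis and vertical above 0.5 rad).
It fails at once if bottle_b is shoved more than 40 mm or tipped (distance of bottle_b from where it was at the start of the episode above 0.04 m or angle between bottle_b's own z axis and vertical above 0.5 rad).
It fails at once if beaker is shoved more than 40 mm or tipped (distance of beaker from where it was at the start of the episode above 0.04 m or angle between beaker's own z axis and vertical above 0.5 rad).
It fails at once if the fingers bear on the lock (contact force between the fingers and lock above 3 N).
It also fails if it takes over 72 s, if anything falls off the work surface, if the arm or the gripper's body presses on something with over 40 N, if the wrist force passes 120 N, or if a joint passes its speed limit or range.

## Working session

There is one attempt and no reset: what is moved stays moved. The work goes in short steps, Python scripts to look and compute and a tool call to move; the robot and the scene stay as the last step left them, time stands still between calls to the robot, and variables do not carry over. Pictures are saved under pics/ and viewed, at most 13 in all, crops included, and the job is handed in when it is done.

Besides the shell and the picture viewer there is one more tool, called as name(argument=value, ...), one argument or row to a line, values as JSON. step_arm: Moves the arm, as the interface text tells. Its arguments: {"type":"object","properties":{"motion":{"type":"array"},"fingers":{"type":"number"},"squeeze":{"type":"number"}},"required":["motion"]}

```bash
mkdir -p pics
cat > h.py <<'E'
from rig import r
import numpy as np, cv2
def snap(n,f):
    p,d=r.snapshot(n); cv2.imwrite(f'pics/{f}.png',cv2.cvtColor(p,cv2.COLOR_RGB2BGR)); np.save(f'pics/{f}_d.npy',d)
    i=r.camera_info(n); np.save(f'pics/{f}_i.npy',i,allow_pickle=True); return p,d,i
def load(f):
    return cv2.imread(f'pics/{f}.png'),np.load(f'pics/{f}_d.npy'),np.load(f'pics/{f}_i.npy',allow_pickle=True).item()
def rays(i,uv):
    K=np.array([[i['fx'],0,i['cx']],[0,i['fy'],i['cy']],[0,0,1]],float)
    n=cv2.undistortPoints(np.array(uv,float).reshape(-1,1,2),K,np.array(i['D'],float)).reshape(-1,2)
    c=np.c_[n[:,0],-n[:,1],-np.ones(len(n))]; P=np.array(i['pose'])
    return P[:3,3],c@P[:3,:3].T
def onz(i,uv,z):
    o,d=rays(i,uv); return o+d*((z-o[2])/d[:,2])[:,None]
def dep(i,d,uv):
    o,v=rays(i,uv); uv=np.array(uv).reshape(-1,2).astype(int)
    return o+v*d[uv[:,1],uv[:,0]][:,None]
E
python3 - <<'E'
from h import *
for n in('side','top'):
    p,d,i=snap(n,n+'0'); print(n,i['fx'],i['cx'],i['cy'],i['D'],np.round(i['pose'],3).tolist(),(d>0).mean())
o=r.get_obs();print(o['time'],o['tcp_pos'],o['tcp_rot'],o['gripper_width'])
E
```

```text
side 616.7294315438105 308.91051013950783 234.65172807439967 [-0.20071176  0.          0.          0.          0.        ] [[-0.998, 0.052, -0.026, 597.039], [-0.057, -0.772, 0.634, 774.007], [0.013, 0.634, 0.773, 1029.05], [0.0, 0.0, 0.0, 1.0]] 0.9961881510416667
top 458.6021157839805 322.47948075425296 236.3530249810394 [0.0065004 0.        0.        0.        0.       ] [[-0.013, 0.994, -0.106, 521.874], [-1.0, -0.015, -0.017, -11.351], [-0.019, 0.106, 0.994, 1052.015], [0.0, 0.0, 0.0, 1.0]] 0.995849609375
0.1 [ 233.86076758 -659.36402555  178.45968726] [-1.79943345e+02 -3.85115795e-03  1.95264830e+01] 90.97600070966008
```

View pics/side0.png

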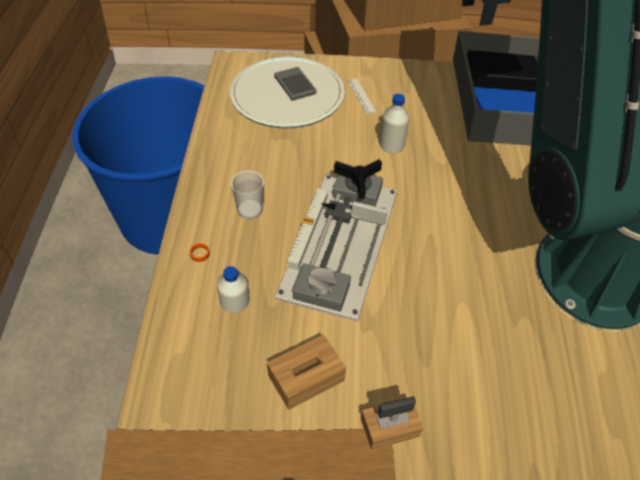

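View pics/top0.png

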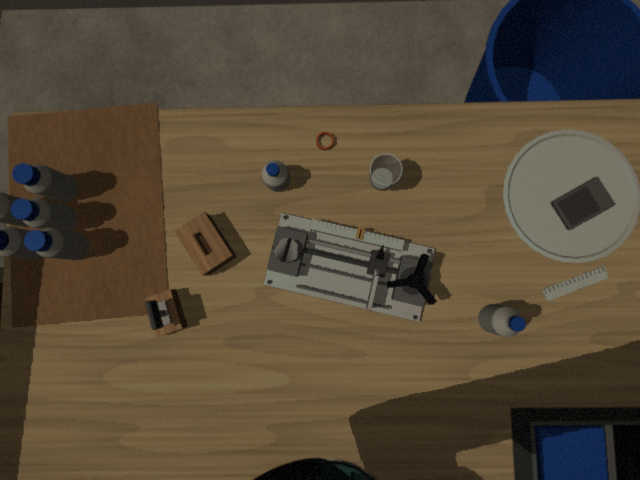

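The side view shows the jig (335,245), wheel (358,175), lock (322,278), and the bottles and beaker. The top view shows the lock at (288,250), wheel at (420,278), pointer at (380,252) and clip at (361,233). 

There are two stand-like blocks. One is a large empty one at top (206,243) / side (307,368). The other is smaller and holds the key, at top (165,312) / side (392,420). The smaller one fits the description, and I'll confirm it in a crop.

Run:
```python
from h import *
t,d,i=load('top0'); s,ds,si=load('side0')
R=lambda im,x0,y0,x1,y1,k:cv2.resize(im[y0:y1,x0:x1],None,fx=k,fy=k,interpolation=cv2.INTER_CUBIC)
c=np.zeros((600,800,3),np.uint8)
a=R(t,260,205,445,325,3.2); c[:a.shape[0],:a.shape[1]]=a   #592x384
b=R(t,140,285,190,340,4); c[:220,598:798]=b
e=R(s,355,380,430,450,2.6); c[225:225+e.shape[0],600:600+e.shape[1]]=e
f=R(s,270,150,405,320,1.25); c[385:385+f.shape[0],600:600+f.shape[1]]=f
g=R(t,170,205,240,280,2.8);c[386:386+g.shape[0],:g.shape[1]]=g
g=R(s,285,160,400,230,3.3);c[386:386+214,200:200+379]=g[:214]
cv2.imwrite('pics/crop1.png',c)
# jig plate corners: depth-height map
uv=np.stack(np.meshgrid(np.arange(640),np.arange(480)),-1).reshape(-1,2)
P=dep(i,d,uv).reshape(480,640,3); np.save('pics/P0.npy',P)
z=P[...,2]
def blob(m,name):
    n,l,st,ce=cv2.connectedComponentsWithStats(m.astype(np.uint8))
    for k in range(1,n):
        if st[k,4]>60:
            pts=P[l==k]; bx=cv2.minAreaRect(pts[:,:2].astype(np.float32)); print(name,ce[k].round(1),st[k,4],np.round(bx[0],1),np.round(bx[1],1),round(bx[2],1),'z',np.percentile(pts[:,2],[5,50,95]).round(1))
print('bench',np.median(z[340:380,150:300]))
roi=np.zeros_like(z,bool); roi[150:345,135:445]=1
blob(roi&(z>7)&(z<300),'z>7'); blob(roi&(z>30)&(z<300),'z>30'); blob(roi&(z>52)&(z<300),'z>52')
```

```text
Traceback (most recent call last):
ValueError: could not broadcast input array from shape (214,380,3) into shape (214,379,3)
```

```bash
cat > m.py <<'E'
from h import *
t,d,i=load('top0'); s,ds,si=load('side0')
R=lambda im,x0,y0,x1,y1,k:cv2.resize(im[y0:y1,x0:x1],None,fx=k,fy=k,interpolation=cv2.INTER_CUBIC)
c=np.zeros((600,800,3),np.uint8)
def put(g,y,x):
    g=g[:600-y,:800-x]; c[y:y+g.shape[0],x:x+g.shape[1]]=g
put(R(t,260,205,445,325,3.2),0,0); put(R(t,140,285,190,340,4),0,598); put(R(s,355,380,430,450,2.6),225,600)
put(R(s,270,150,405,320,1.25),410,600); put(R(t,170,205,240,280,2.8),386,0); put(R(s,285,160,400,230,3.3),386,200)
cv2.imwrite('pics/crop1.png',c)
uv=np.stack(np.meshgrid(np.arange(640),np.arange(480)),-1).reshape(-1,2)
P=dep(i,d,uv).reshape(480,640,3); z=P[...,2]
def blob(m,name):
    n,l,st,ce=cv2.connectedComponentsWithStats(m.astype(np.uint8))
    for k in range(1,n):
        if st[k,4]>60:
            pts=P[l==k]; bx=cv2.minAreaRect(pts[:,:2].astype(np.float32)); print(name,ce[k].round(1),st[k,4],np.round(bx[0],1),np.round(bx[1],1),round(bx[2],1),'z',np.percentile(pts[:,2],[5,50,95]).round(1))
print('bench',np.median(z[340:380,150:300]))
roi=np.zeros_like(z,bool); roi[150:345,135:445]=1
for h in (7,30,52): blob(roi&(z>h)&(z<300),f'z>{h}')
E
python3 m.py
```

```text
bench -0.9225487340460177
z>7 [385.2 169.5] 733 [ 767.6 -130.9] [69.  70.6] 43.4 z [13.2 64.9 90.8]
z>7 [275.4 175.6] 682 [768.9 110.2] [57.8 58.8] 70.6 z [ 21.9  68.9 100.1]
z>7 [204.8 243.6] 2124 [618.3 269.6] [118.3  79. ] 32.8 z [15.8 50.6 53.9]
z>7 [350.6 266.6] 12073 [564.1 -57.9] [370.9 172.6] 75.9 z [ 9.  21.7 77.4]
z>7 [164.8 312.5] 1358 [466.3 358.1] [90.1 61.5] 18.8 z [ 18.   40.7 108.7]
z>30 [385.7 168.5] 598 [ 767.6 -130.9] [69.  70.6] 43.4 z [34.6 73.4 91.2]
z>30 [274.9 174.5] 621 [768.9 110.2] [57.8 58.8] 70.6 z [ 44.8  70.3 100.2]
z>30 [203.7 243.3] 1872 [618.3 269.6] [118.3  79. ] 32.8 z [41.5 50.9 54.1]
z>30 [357.5 260.3] 5338 [566.3 -60.2] [370.3 167.1] 73.3 z [31.8 43.5 82.8]
z>30 [163.2 313. ] 1214 [466.3 358.2] [90.1 61.3] 18.8 z [ 35.7  41.5 108.9]
z>52 [386. 168.] 457 [ 767.6 -130.9] [69.  70.6] 43.4 z [56.4 81.5 91.5]
z>52 [274.4 173.6] 567 [769.  110.1] [57.8 58.5] 70.6 z [ 58.9  71.4 100.4]
z>52 [194.2 228.6] 136 [652.8 290.6] [34.2 76.7] 27.5 z [52.1 52.8 54.9]
z>52 [280.1 248.4] 197 [603.3 100.5] [22.2 51.6] 73.9 z [55.2 59.2 62.3]
z>52 [292.3 252. ] 194 [594.5  70.4] [22.7 50.7] 74.5 z [56.  59.3 62.2]
z>52 [415.8 280.5] 716 [ 527.8 -176.7] [106.7  94. ] 7.5 z [59.5 82.  85.6]
z>52 [372.5 292.1] 182 [506.  -99.7] [10.4 74.2] 75.9 z [58.5 64.9 67.6]
z>52 [154.5 314.4] 369 [466.4 357.5] [59.7 13.7] 18.3 z [ 70.1 103.7 110.5]
```

View pics/crop1.png

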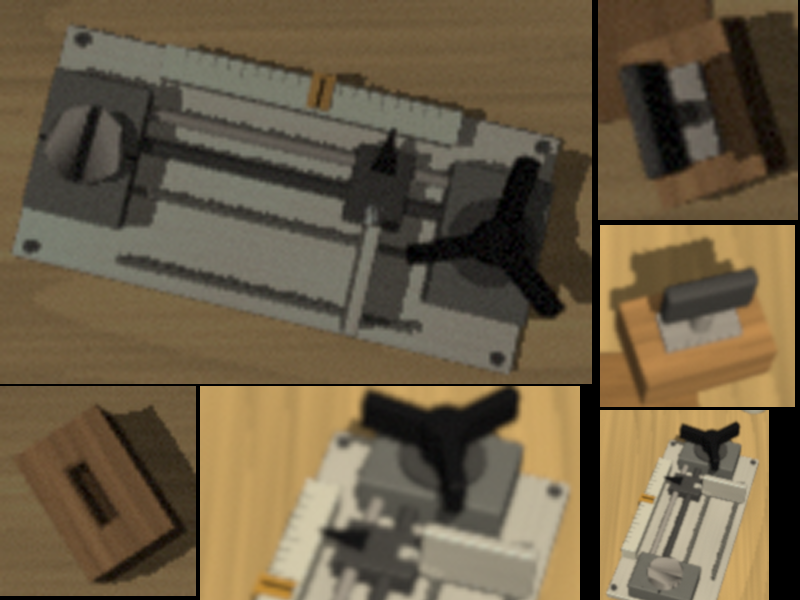

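The crop confirms it: the small block at top (165,312) holds the key, and the larger one with an empty pocket is a decoy. Next I'll work out the jig frame and the wheel push path.

```bash
cat > n.py <<'E'
from h import *
t,d,i=load('top0'); s,ds,si=load('side0')
sc=onz(i,[(285.6,216.9),(429.7,250.9),(415.3,316.6),(269.7,281.6)],12)[:,:2]
print('screws',sc.round(1).tolist(),'c',sc.mean(0)); v=(sc[0]-sc[1]+sc[3]-sc[2]); a=np.degrees(np.arctan2(v[1],v[0])); print('jig y dir',a)
print('side screws',onz(si,[(328.9,177.3),(392,191.5)],12).round(1).tolist())
def tri(ut,us):
    o1,d1=rays(i,[ut]);o2,d2=rays(si,[us]);d1=d1[0]/np.linalg.norm(d1);d2=d2[0]/np.linalg.norm(d2)
    k=np.linalg.lstsq(np.c_[d1,-d2],o2-o1,rcond=None)[0]; p,q=o1+k[0]*d1,o2+k[1]*d2
    return ((p+q)/2).round(1),np.linalg.norm(p-q).round(1)
c=sc.mean(0);y=np.array([np.cos(np.radians(a)),np.sin(np.radians(a))]);x=np.array([y[1],-y[0]])
J=lambda p:(np.round([(p[:2]-c)@x,(p[:2]-c)@y],1))
for n,ut,us in(('hub',(413.1,279.1),(358.6,170.3)),('tip',(382.5,245.6),(323.5,205.2)),('mark',(360,235.5),(309,221))):
    p,e=tri(ut,us); print(n,p,e,'jig',J(p))
print('tip,mark by z',J(onz(i,[(382.5,245.6)],41)[0]),J(onz(i,[(360,235.5)],38.5)[0]))
for n,q in(('hub',(0,-142)),('lock',(0,142))): print(n,c+q[0]*x+q[1]*y)
# grip in side view: dark mask, depth
uv=np.stack(np.meshgrid(np.arange(370,425),np.arange(390,440)),-1).reshape(-1,2)
p=dep(si,ds,uv); m=(p[:,2]>95); print('side grip',cv2.minAreaRect(p[m][:,:2].astype(np.float32)),m.sum(),np.percentile(p[m][:,2],95))
uv=np.stack(np.meshgrid(np.arange(495,530),np.arange(305,340)),-1).reshape(-1,2)
p=dep(i,d,uv);m=p[:,2]>120;print('bottle_a',p[m].mean(0))
E
python3 n.py
```

```text
screws [[678.9, 90.9], [596.1, -235.3], [449.8, -197.8], [531.6, 127.6]] c [564.10016874 -53.67430843]
jig y dir 75.81280496314321
side screws [[595.4, -233.9, 12.0], [450.1, -199.1, 12.0]]
hub [ 532.2 -181.8   90.7] 0.1 jig [   0.5 -132. ]
tip [ 605.9 -126.5   34. ] 3.7 jig [ 58.4 -60.4]
mark [631.9 -77.2  35.6] 2.0 jig [71.5 -6.2]
tip,mark by z [ 59.5 -59.4] [70.2 -6.2]
hub [ 529.29728655 -191.34332961]
lock [598.90305092  83.99471274]
side grip ((540.129150390625, 552.0414428710938), (455.3814392089844, 51.54963684082031), 69.16118621826172) 345 112.55687634413557
bottle_a [ 446.25757357 -356.52558015  168.68457372]
```

step_arm(
  motion=[
    {"dz": -40},
    {"dz": -90},
    {"dz": -90},
  ],
  fingers=0,
)

```text
invalid input at $.motion[0]: expected keys dx, dy, dz, turn
```

```bash
cat >> h.py <<'E'
def tool(w,yaw):
    """world shift (...,3) -> tool dx,dy,dz"""
    a=np.radians(yaw);w=np.atleast_2d(w);return np.c_[np.cos(a)*w[:,0]+np.sin(a)*w[:,1],np.sin(a)*w[:,0]-np.cos(a)*w[:,1],-w[:,2]].round(1)
HUB=np.array([529.3,-191.3])
E
python3 - <<'E'
from h import *
t,d,i=load('top0')
uv=np.stack(np.meshgrid(np.arange(385,450),np.arange(245,315)),-1).reshape(-1,2)
p=dep(i,d,uv);p=p[(p[:,2]>72)&(p[:,2]<95)]; q=p[:,:2]-HUB; R=np.hypot(*q.T); print(len(p),R.max())
for k in range(2):
    m=(R>28)&(R<62); a=np.degrees(np.arctan2(q[m,1],q[m,0])); ph=np.degrees(np.angle(np.exp(3j*np.radians(a)).mean()))/3; print('arm phase',ph,ph+120,ph-120)
    for c in(ph,ph+120,ph-120): 
        s=np.abs((a-c+180)%360-180)<40; print(c.round(1),s.sum(),np.median((a[s]-c+180)%360-180))
    break
o=r.get_obs();P=o['tcp_pos'];print(P,o['tcp_rot'])
g=np.r_[HUB+45*np.array([np.cos(np.radians(ph+60)),np.sin(np.radians(ph+60))]),270]
print(g,tool(g-P,o['tcp_rot'][2]))
E
```

```text
628 61.51315027456025
arm phase -22.558870711747716 97.44112928825228 -142.55887071174772
-22.6 108 3.5995783811777784
97.4 109 -0.8073232458459643
-142.6 104 -2.6524332303186213
[ 233.86076758 -659.36402555  178.45968726] [-1.79943345e+02 -3.85115795e-03  1.95264830e+01]
[ 565.02902873 -163.94243239  270.        ] [[ 477.7 -356.2  -91.5]]
```

step_arm(
  motion=[
    {"dx": 0, "dy": 0, "dz": -50, "turn": 0},
    {"dx": 0, "dy": 0, "dz": -90, "turn": 0},
    {"dx": 40, "dy": -30, "dz": -90, "turn": 0},
    {"dx": 85, "dy": -63, "dz": -90, "turn": 0},
    {"dx": 130, "dy": -97, "dz": -90, "turn": 0},
    {"dx": 175, "dy": -130, "dz": -90, "turn": 0},
    {"dx": 220, "dy": -164, "dz": -90, "turn": 0},
    {"dx": 265, "dy": -198, "dz": -90, "turn": 0},
    {"dx": 310, "dy": -231, "dz": -90, "turn": 0},
    {"dx": 355, "dy": -265, "dz": -90, "turn": 0},
    {"dx": 400, "dy": -298, "dz": -90, "turn": 0},
    {"dx": 445, "dy": -332, "dz": -90, "turn": 0},
    {"dx": 478, "dy": -356, "dz": -90, "turn": 0},
    {"dx": 478, "dy": -356, "dz": -90, "turn": 0},
    {"dx": 478, "dy": -356, "dz": -40, "turn": 0},
    {"dx": 478, "dy": -356, "dz": 10, "turn": 0},
    {"dx": 478, "dy": -356, "dz": 50, "turn": 0},
    {"dx": 478, "dy": -356, "dz": 50, "turn": 0},
  ],
  fingers=0,
  squeeze=20,
)

```text
time: 2.35
tcp_pos: [563.0, -164.5, 126.5]
tcp_rot: [-179.8, 0.3, 19.5]
contact_force: [-0.5, -0.4, 1.4]
gripper_width: 0.6
finger_force: 0.0
```

Run:
```python
from h import *
f=lambda a:np.c_[45*np.cos(np.radians(a)),45*np.sin(np.radians(a)),0*a]
a0=37.4;a=a0-13*np.arange(1,18);print(tool(f(a)-f(np.array([a0])),19.5)[:,:2].round().astype(int).tolist())
a1=a[-1];b=a1-12*np.arange(1,11);print(a1,tool(f(b)-f(np.array([a1])),19.5)[:,:2].round().astype(int).tolist())
```

```text
[[2, 10], [2, 20], [-1, 30], [-6, 39], [-12, 47], [-20, 53], [-30, 57], [-40, 59], [-50, 58], [-60, 56], [-69, 51], [-76, 44], [-82, 36], [-86, 26], [-88, 16], [-87, 6], [-84, -4]]
-183.6 [[5, -8], [11, -15], [18, -21], [27, -25], [36, -27], [45, -27], [55, -25], [63, -22], [71, -16], [77, -9]]
```

step_arm(
  motion=[
    {"dx": 0, "dy": 0, "dz": 40, "turn": 0},
    {"dx": 0, "dy": 0, "dz": 66, "turn": 0},
    {"dx": 0, "dy": 0, "dz": 66, "turn": 0},
    {"dx": 2, "dy": 10, "dz": 66, "turn": 0},
    {"dx": 2, "dy": 20, "dz": 66, "turn": 0},
    {"dx": -1, "dy": 30, "dz": 66, "turn": 0},
    {"dx": -6, "dy": 39, "dz": 66, "turn": 0},
    {"dx": -12, "dy": 47, "dz": 66, "turn": 0},
    {"dx": -20, "dy": 53, "dz": 66, "turn": 0},
    {"dx": -30, "dy": 57, "dz": 66, "turn": 0},
    {"dx": -40, "dy": 59, "dz": 66, "turn": 0},
    {"dx": -50, "dy": 58, "dz": 66, "turn": 0},
    {"dx": -60, "dy": 56, "dz": 66, "turn": 0},
    {"dx": -69, "dy": 51, "dz": 66, "turn": 0},
    {"dx": -76, "dy": 44, "dz": 66, "turn": 0},
    {"dx": -82, "dy": 36, "dz": 66, "turn": 0},
    {"dx": -86, "dy": 26, "dz": 66, "turn": 0},
    {"dx": -88, "dy": 16, "dz": 66, "turn": 0},
    {"dx": -87, "dy": 6, "dz": 66, "turn": 0},
    {"dx": -84, "dy": -4, "dz": 66, "turn": 0},
  ],
)

```text
time: 4.85
tcp_pos: [485.0, -188.0, 63.1]
tcp_rot: [180.0, -0.0, 19.5]
contact_force: [-0.1, -0.6, -0.3]
gripper_width: 0.7
finger_force: 0.0
```

step_arm(
  motion=[
    {"dx": 5, "dy": -8, "dz": 0, "turn": 0},
    {"dx": 11, "dy": -15, "dz": 0, "turn": 0},
    {"dx": 18, "dy": -21, "dz": 0, "turn": 0},
    {"dx": 27, "dy": -25, "dz": 0, "turn": 0},
    {"dx": 36, "dy": -27, "dz": 0, "turn": 0},
    {"dx": 36, "dy": -27, "dz": 0, "turn": 0},
  ],
)

```text
time: 5.6
tcp_pos: [510.6, -151.1, 63.0]
tcp_rot: [180.0, -0.0, 19.6]
contact_force: [0.0, -0.2, 0.5]
gripper_width: 0.5
finger_force: 0.0
```

```bash
cat > pm.py <<'E'
from h import *
import sys
n=sys.argv[1]
C=np.array([564.1,-53.7]);a=np.radians(75.81);y=np.array([np.cos(a),np.sin(a)]);x=np.array([y[1],-y[0]])
for cam in('top','side'):
    p,d,i=snap(cam,cam+n)
    # rectified strip: jig x 40..80, jig y -80..20 at z 40, 6 px/mm
    X,Y=np.meshgrid(np.arange(40,85,.25),np.arange(-90,30,.25)); W=C+X[...,None]*x+Y[...,None]*y
    w=np.c_[W.reshape(-1,2),np.full(X.size,40.)];Pm=np.array(i['pose']);c=(w-Pm[:3,3])@Pm[:3,:3]
    K=np.array([[i['fx'],0,i['cx']],[0,i['fy'],i['cy']],[0,0,1]])
    uv=cv2.projectPoints(np.c_[c[:,0],-c[:,1],-c[:,2]],np.zeros(3),np.zeros(3),K,np.array(i['D']))[0].reshape(*X.shape,2).astype(np.float32)
    g=cv2.remap(cv2.cvtColor(p,cv2.COLOR_RGB2BGR),uv[...,0],uv[...,1],cv2.INTER_CUBIC)
    cv2.imwrite(f'pics/strip_{cam}{n}.png',cv2.resize(g,None,fx=1.5,fy=1.5))
    h=cv2.cvtColor(g,cv2.COLOR_BGR2HSV).astype(int)
    br=(h[...,0]>8)&(h[...,0]<25)&(h[...,1]>130)&(h[...,2]>70)
    m=br&(X>55)
    print(cam,'brass jig y',np.percentile(Y[m],[2,98]).round(1) if m.any() else None,'x',np.percentile(X[m],[2,98]) if m.any() else None)
    k=g.max(2)<np.percentile(g.max(2),98)*0.3
    for xx in(44,48,52,55,58): 
        col=k[:,int((xx-40)/.25)]; yy=Y[:,0][col]; print(' dark at x',xx, yy.min().round(1) if len(yy) else None, yy.max() if len(yy) else None, np.median(yy) if len(yy) else None)
ims=[cv2.imread(f'pics/strip_{c}{n}.png') for c in('top','side')]
cv2.imwrite(f'pics/strip{n}.png',cv2.rotate(np.hstack(ims),cv2.ROTATE_90_COUNTERCLOCKWISE))
E
python3 pm.py 1
```

```text
top brass jig y [-11.5   2.2] x [64.75 84.5 ]
 dark at x 44 -90.0 -52.5 -60.875
 dark at x 48 -90.0 -54.5 -59.125
 dark at x 52 -60.5 -57.0 -58.75
 dark at x 55 -60.2 -57.5 -58.875
 dark at x 58 -60.2 -57.5 -58.875
side brass jig y [-10.5   4.2] x [65.  84.5]
 dark at x 44 -66.0 -49.75 -57.875
 dark at x 48 -61.8 -52.0 -56.875
 dark at x 52 -61.2 -54.0 -57.625
 dark at x 55 -61.8 -54.25 -58.0
 dark at x 58 -60.0 -57.0 -58.5
```

View pics/strip1.png

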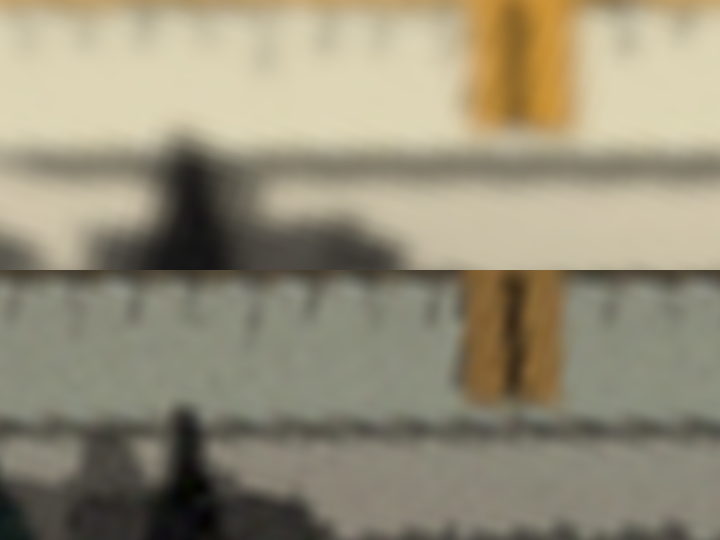

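The strip shows the pointer at jig y ≈ -59 and the line at ≈ -4.5, so the pointer hasn't moved. I'll look at the wheel.

Run:
```python
from h import *
t=load('top1')[0]; s=load('side1')[0]; 
c=np.hstack([cv2.resize(t[190:330,340:460],(400,467),interpolation=cv2.INTER_CUBIC),cv2.resize(s[100:240,280:400],(400,467),interpolation=cv2.INTER_CUBIC)])
cv2.imwrite('pics/w1.png',c)
```

```text
(no output)
```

View pics/w1.png

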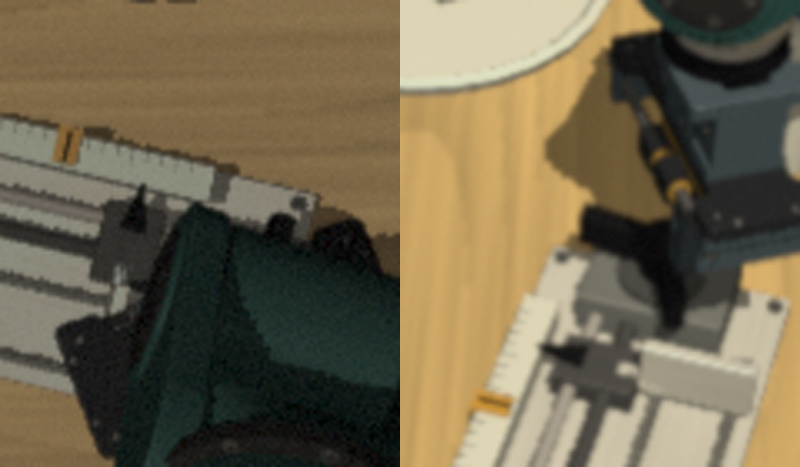

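The picture may have been taken in parallel with the move, so I'll look again on its own.

```bash
python3 pm.py 2
python3 - <<'E'
from h import *
t=load('top2')[0]; s=load('side2')[0]; print(r.get_obs()['time'],r.get_obs()['tcp_pos'])
c=np.hstack([cv2.resize(t[190:330,340:460],(400,467),interpolation=cv2.INTER_CUBIC),cv2.resize(s[100:240,280:400],(400,467),interpolation=cv2.INTER_CUBIC)])
cv2.imwrite('pics/w2.png',c)
E
```

```text
top brass jig y [-11.2   2. ] x [64.75 84.5 ]
 dark at x 44 -90.0 -52.25 -59.875
 dark at x 48 -62.5 -54.75 -58.625
 dark at x 52 -60.5 -57.0 -58.75
 dark at x 55 -60.2 -57.5 -58.875
 dark at x 58 -60.5 -57.5 -59.0
side brass jig y [-10.5   4.2] x [65.  84.5]
 dark at x 44 -66.0 -49.75 -57.875
 dark at x 48 -61.8 -52.0 -56.875
 dark at x 52 -61.2 -54.0 -57.625
 dark at x 55 -61.8 -54.0 -57.875
 dark at x 58 -60.0 -57.0 -58.5
5.8 [ 509.6835083  -151.41398352   62.96523406]
```

View pics/w2.png

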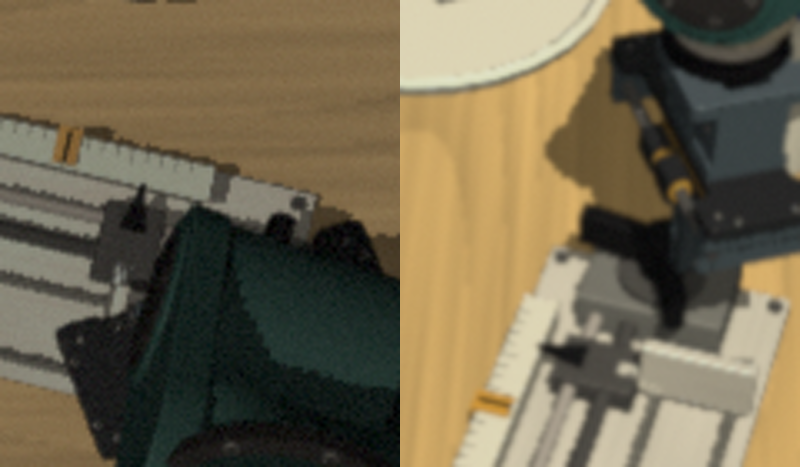

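Run:
```python
from h import *
o=r.get_obs(); T=o['tcp_pos']; print(o['qpos'].round(1) if hasattr(o['qpos'],'round') else o['qpos'],T,o['tcp_rot'],o['contact_force'])
c=[]
for cam,(x0,y0) in(('top',(300,170)),('side',(240,40))):
    im,d,i=load(cam+'2'); Pm=np.array(i['pose']);K=np.array([[i['fx'],0,i['cx']],[0,i['fy'],i['cy']],[0,0,1]])
    w=np.array([T,T+[0,0,79],[*HUB,85],[*HUB,45]]);q=(w-Pm[:3,3])@Pm[:3,:3]
    uv=cv2.projectPoints(np.c_[q[:,0],-q[:,1],-q[:,2]],np.zeros(3),np.zeros(3),K,np.array(i['D']))[0].reshape(-1,2);print(cam,uv.round(1).tolist())
    g=cv2.resize(im[y0:y0+200,x0:x0+200],(400,400),interpolation=cv2.INTER_CUBIC); g=cv2.convertScaleAbs(g,alpha=1.6,beta=20)
    for (u,v),col in zip(uv,((0,0,255),(0,255,255),(255,0,0),(0,255,0))): cv2.circle(g,(int((u-x0)*2),int((v-y0)*2)),4,col,1)
    c.append(g)
    # depth height of nearby pixels
cv2.imwrite('pics/w3.png',np.hstack(c))
```

```text
[-19.1  16.9 121.4   0.   41.7  51.4] [ 509.6835083  -151.41398352   62.96523406] [-1.79992292e+02  9.35310052e-03  1.95146641e+01] [ 0.40176088  0.32070189 -0.61157846]
top [[396.9, 290.0], [402.6, 290.5], [417.2, 280.5], [413.8, 280.7]]
side [[368.0, 189.8], [371.2, 163.6], [359.7, 169.2], [358.4, 182.0]]
```

View pics/w3.png

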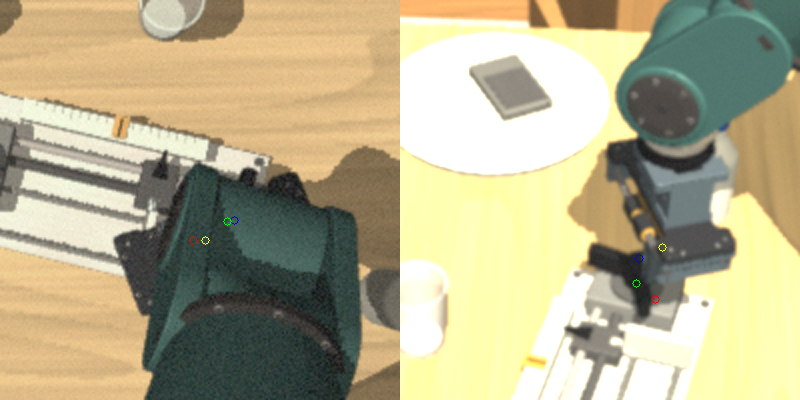

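Run:
```python
from h import *
im,d,i=load('side2'); im0,d0,i0=load('side0')
for v in range(160,202,4):
    print(v,[ (u,*dep(i,d,[(u,v)])[0].round(0).astype(int).tolist(), 'D' if im[v,u].max()<60 else '-') for u in(346,352,358,362,366,370,376)])
uv=np.stack(np.meshgrid(np.arange(325,400),np.arange(150,205)),-1).reshape(-1,2)
for D in(d0,d):
    p=dep(i,D,uv);m=(np.hypot(*(p[:,:2]-HUB).T)<63)&(p[:,2]>74)&(p[:,2]<90);q=p[m][:,:2]-HUB;a=np.degrees(np.arctan2(q[:,1],q[:,0]));rr=np.hypot(*q.T)
    print(np.histogram(a[rr>28],bins=np.arange(-180,181,20))[0])
```

```text
160 [(346, 556, -305, 2, '-'), (352, 542, -302, 6, '-'), (358, 527, -310, 0, '-'), (362, 532, -120, 181, '-'), (366, 525, -108, 193, '-'), (370, 519, -82, 217, 'D'), (376, 508, -84, 217, 'D')]
164 [(346, 560, -204, 87, '-'), (352, 542, -292, 2, '-'), (358, 527, -293, 2, '-'), (362, 528, -153, 138, 'D'), (366, 525, -97, 192, 'D'), (370, 520, -68, 220, 'D'), (376, 508, -71, 219, '-')]
168 [(346, 559, -197, 80, 'D'), (352, 546, -196, 83, 'D'), (358, 533, -197, 83, 'D'), (362, 527, -154, 125, 'D'), (366, 521, -136, 144, 'D'), (370, 519, -67, 211, 'D'), (376, 509, -57, 221, 'D')]
172 [(346, 559, -194, 71, 'D'), (352, 546, -188, 78, 'D'), (358, 533, -182, 86, 'D'), (362, 527, -151, 117, 'D'), (366, 520, -136, 131, 'D'), (370, 518, -61, 206, 'D'), (376, 507, -61, 207, 'D')]
176 [(346, 558, -196, 58, 'D'), (352, 545, -183, 71, 'D'), (358, 533, -168, 87, 'D'), (362, 526, -146, 109, 'D'), (366, 518, -140, 117, 'D'), (370, 517, -64, 192, 'D'), (376, 505, -69, 189, '-')]
180 [(346, 557, -192, 49, '-'), (352, 544, -182, 60, 'D'), (358, 533, -160, 83, 'D'), (362, 525, -144, 100, 'D'), (366, 517, -
[... 451 characters left out ...]
 '-')]
192 [(346, 556, -161, 42, '-'), (352, 543, -160, 45, '-'), (358, 531, -141, 66, 'D'), (362, 523, -134, 73, 'D'), (366, 513, -160, 47, '-'), (370, 504, -161, 46, '-'), (376, 490, -164, 44, '-')]
196 [(346, 556, -161, 29, '-'), (352, 542, -159, 33, '-'), (358, 530, -154, 39, 'D'), (362, 523, -130, 66, 'D'), (366, 512, -152, 43, '-'), (370, 504, -149, 47, '-'), (376, 491, -151, 45, '-')]
200 [(346, 555, -147, 32, '-'), (352, 542, -157, 22, '-'), (358, 529, -150, 31, 'D'), (362, 520, -150, 31, '-'), (366, 511, -153, 28, '-'), (370, 502, -153, 30, '-'), (376, 490, -148, 36, '-')]
[ 0 60 12  0  0  0  0 31 77  0  0  0  3 74 18  0  0  0]
[ 0  0  0  0  0  0  0 28 72  0  0  0  0 73 13  0  0  0]
```

The side depth explains it: the wheel has not turned, and the finger ends and gripper body sit about 38 mm higher than the reported TCP. I'll move to a gap between arms, go lower and check the height again.

Run:
```python
from h import *
T=r.get_obs()['tcp_pos'];a=np.radians(157)
print(tool(np.r_[HUB+46*np.array([np.cos(a),np.sin(a)]),50]-T,19.5))
```

```text
[[-28.7  13.1  13. ]]
```

step_arm(
  motion=[
    {"dx": -15, "dy": 7, "dz": 0, "turn": 0},
    {"dx": -29, "dy": 13, "dz": 0, "turn": 0},
    {"dx": -29, "dy": 13, "dz": 6, "turn": 0},
    {"dx": -29, "dy": 13, "dz": 13, "turn": 0},
    {"dx": -29, "dy": 13, "dz": 13, "turn": 0},
  ],
)

```text
time: 6.42
tcp_pos: [486.6, -172.9, 49.3]
tcp_rot: [-180.0, 0.0, 19.5]
contact_force: [-0.3, -0.8, 0.4]
gripper_width: 0.3
finger_force: 0.0
```

```bash
cat > fz.py <<'E'
from h import *
import sys
p,d,i=snap('side','side'+sys.argv[1]); o=r.get_obs();T=np.array(o['tcp_pos']);print(T,o['contact_force'],o['gripper_width'])
uv=np.stack(np.meshgrid(np.arange(640),np.arange(480)),-1).reshape(-1,2);q=dep(i,d,uv)
b=q-T; a=np.radians(o['tcp_rot'][2]); bx=np.cos(a)*b[:,0]+np.sin(a)*b[:,1]; by=-np.sin(a)*b[:,0]+np.cos(a)*b[:,1]
m=(np.abs(bx)<20)&(by>6)&(by<22)&(b[:,2]>-60)&(b[:,2]<150); print('finger z hist rel TCP',np.histogram(b[m,2],bins=np.arange(-60,151,10))[0], 'bx',np.percentile(bx[m&(b[:,2]>60)],[2,98]))
m=(np.abs(bx)<45)&(by>75)&(by<95)&(b[:,2]>40);print('body bottom rel TCP',np.percentile(b[m,2],[1,5]),'by',np.median(by[m]),'bx',np.percentile(bx[m],[1,99]))
E
python3 fz.py 3
```

```text
[ 486.80670202 -172.97281828   49.58457479] [-0.27500611  0.55551113  0.09976474] 0.651757755358327
finger z hist rel TCP [ 0  4 59  7  7 38  0  0  0  2 14 17 15 15  6  0  0  1  0  0  0] bx [ 7.86137261 18.24537591]
body bottom rel TCP [115.47563075 122.01885731] by 84.3197978762348 bx [-40.84984698  36.56628125]
```

step_arm(
  motion=[
    {"dx": 0, "dy": 0, "dz": 8, "turn": 0},
    {"dx": 0, "dy": 0, "dz": 16, "turn": 0},
    {"dx": 0, "dy": 0, "dz": 24, "turn": 0},
    {"dx": 0, "dy": 0, "dz": 24, "turn": 0},
  ],
)

```text
time: 6.98
tcp_pos: [486.4, -173.0, 25.2]
tcp_rot: [-179.9, 0.1, 19.5]
contact_force: [-0.1, 0.2, -0.0]
gripper_width: 0.6
finger_force: 0.0
```

Run:
```python
from h import *
f=lambda a:np.c_[45*np.cos(np.radians(a)),45*np.sin(np.radians(a)),0*a]
a0=157.;a=a0-10*np.arange(1,20);print(tool(f(a)-f(np.array([a0])),19.5)[:,:2].round().astype(int).tolist())
a1=a[-1];b=a1-10*np.arange(1,20);print(a1,tool(f(b)-f(np.array([a1])),19.5)[:,:2].round().astype(int).tolist())
```

```text
[[6, -5], [12, -10], [20, -12], [27, -14], [35, -15], [43, -14], [50, -11], [57, -8], [64, -3], [69, 3], [73, 10], [76, 17], [78, 24], [78, 32], [77, 40], [75, 48], [71, 55], [66, 61], [61, 66]]
-33.0 [[-7, 4], [-14, 7], [-22, 9], [-29, 9], [-37, 8], [-45, 6], [-52, 2], [-58, -2], [-63, -8], [-67, -15], [-70, -22], [-72, -30], [-72, -38], [-71, -45], [-69, -53], [-65, -60], [-61, -66], [-55, -71], [-48, -76]]
```

step_arm(
  motion=[
    {"dx": 6, "dy": -5, "dz": 0, "turn": 0},
    {"dx": 12, "dy": -10, "dz": 0, "turn": 0},
    {"dx": 20, "dy": -12, "dz": 0, "turn": 0},
    {"dx": 27, "dy": -14, "dz": 0, "turn": 0},
    {"dx": 35, "dy": -15, "dz": 0, "turn": 0},
    {"dx": 43, "dy": -14, "dz": 0, "turn": 0},
    {"dx": 50, "dy": -11, "dz": 0, "turn": 0},
    {"dx": 57, "dy": -8, "dz": 0, "turn": 0},
  ],
)

```text
time: 7.98
tcp_pos: [538.6, -146.7, 26.0]
tcp_rot: [-180.0, -0.0, 19.5]
contact_force: [-2.4, -0.2, 1.2]
gripper_width: 0.3
finger_force: 1.1
```

```bash
python3 pm.py 4
```

```text
top brass jig y [-11.5   2. ] x [64.75 84.5 ]
 dark at x 44 -90.0 -42.5 -66.25
 dark at x 48 -90.0 -46.0 -69.125
 dark at x 52 -90.0 -48.0 -72.75
 dark at x 55 -90.0 -48.5 -73.875
 dark at x 58 -90.0 -48.75 -73.25
side brass jig y [-10.5   4.2] x [65.  84.5]
 dark at x 44 -57.5 -41.25 -49.375
 dark at x 48 -53.8 -43.5 -48.625
 dark at x 52 -52.2 -45.25 -48.75
 dark at x 55 -52.2 -45.25 -48.75
 dark at x 58 -51.5 -47.5 -49.5
```

Run:
```python
from h import *
f=lambda a:np.c_[45*np.cos(np.radians(a)),45*np.sin(np.radians(a)),0*a]
a0=77.;a=a0-12*np.arange(1,21);print(tool(f(a)-f(np.array([a0])),19.5)[:,:2].round().astype(int).tolist())
```

```text
[[7, 6], [13, 13], [18, 22], [20, 30], [21, 40], [19, 49], [16, 58], [11, 66], [4, 73], [-3, 78], [-12, 81], [-21, 83], [-31, 82], [-40, 80], [-48, 76], [-56, 70], [-62, 63], [-66, 54], [-69, 45], [-69, 36]]
```

step_arm(
  motion=[
    {"dx": 7, "dy": 6, "dz": 0, "turn": 0},
    {"dx": 13, "dy": 13, "dz": 0, "turn": 0},
    {"dx": 18, "dy": 22, "dz": 0, "turn": 0},
    {"dx": 20, "dy": 30, "dz": 0, "turn": 0},
    {"dx": 21, "dy": 40, "dz": 0, "turn": 0},
    {"dx": 19, "dy": 49, "dz": 0, "turn": 0},
    {"dx": 16, "dy": 58, "dz": 0, "turn": 0},
    {"dx": 11, "dy": 66, "dz": 0, "turn": 0},
    {"dx": 4, "dy": 73, "dz": 0, "turn": 0},
    {"dx": -3, "dy": 78, "dz": 0, "turn": 0},
    {"dx": -12, "dy": 81, "dz": 0, "turn": 0},
    {"dx": -21, "dy": 83, "dz": 0, "turn": 0},
    {"dx": -31, "dy": 82, "dz": 0, "turn": 0},
    {"dx": -40, "dy": 80, "dz": 0, "turn": 0},
    {"dx": -48, "dy": 76, "dz": 0, "turn": 0},
    {"dx": -56, "dy": 70, "dz": 0, "turn": 0},
    {"dx": -62, "dy": 63, "dz": 0, "turn": 0},
    {"dx": -66, "dy": 54, "dz": 0, "turn": 0},
    {"dx": -69, "dy": 45, "dz": 0, "turn": 0},
    {"dx": -69, "dy": 36, "dz": 0, "turn": 0},
  ],
)

```text
time: 10.58
tcp_pos: [484.8, -203.3, 26.2]
tcp_rot: [180.0, -0.0, 19.5]
contact_force: [1.5, -4.1, -0.1]
gripper_width: 0.2
finger_force: 1.9
```

```bash
python3 pm.py 5
python3 - <<'E'
from h import *
T=r.get_obs()['tcp_pos'];q=np.array(T[:2])-HUB;a0=np.degrees(np.arctan2(q[1],q[0]));print(T,a0,np.hypot(*q))
f=lambda a:np.c_[45*np.cos(np.radians(a)),45*np.sin(np.radians(a)),0*a]
a=a0-5*np.arange(1,11);print(tool(f(a)-f(np.array([a0])),19.5)[:,:2].round(0).astype(int).tolist())
E
```

```text
top brass jig y [-11.5   2. ] x [64.46 84.5 ]
 dark at x 44 -18.2 -2.5 -10.375
 dark at x 48 -14.5 -6.5 -10.5
 dark at x 52 -12.2 -8.5 -10.375
 dark at x 55 -11.8 -9.0 -10.375
 dark at x 58 -12.2 -9.25 -10.75
side brass jig y [-10.5   4.2] x [64.75 84.5 ]
 dark at x 44 -18.5 -1.25 -9.875
 dark at x 48 -13.5 -4.25 -8.875
 dark at x 52 -12.2 -5.5 -8.875
 dark at x 55 -13.0 -5.75 -9.375
 dark at x 58 -11.5 -8.5 -10.0
[ 484.20819172 -202.66556651   25.93139373] -165.85305225551676 46.502121197288915
[[0, -4], [1, -8], [3, -12], [4, -15], [6, -18], [8, -22], [10, -25], [13, -28], [16, -30], [19, -33]]
```

step_arm(
  motion=[
    {"dx": 0, "dy": -4, "dz": 0, "turn": 0},
    {"dx": 1, "dy": -8, "dz": 0, "turn": 0},
    {"dx": 3, "dy": -12, "dz": 0, "turn": 0},
    {"dx": 4, "dy": -15, "dz": 0, "turn": 0},
    {"dx": 6, "dy": -18, "dz": 0, "turn": 0},
    {"dx": 8, "dy": -22, "dz": 0, "turn": 0},
    {"dx": 8, "dy": -22, "dz": 0, "turn": 0},
  ],
)

```text
time: 11.55
tcp_pos: [485.0, -179.7, 25.9]
tcp_rot: [-180.0, 0.0, 19.5]
contact_force: [0.0, 0.4, -0.1]
gripper_width: 0.4
finger_force: 0.1
```

```bash
python3 pm.py 6
python3 - <<'E'
from h import *
T=r.get_obs()['tcp_pos'];q=np.array(T[:2])-HUB;a0=np.degrees(np.arctan2(q[1],q[0]));print(T,a0,np.hypot(*q))
f=lambda a:np.c_[45*np.cos(np.radians(a)),45*np.sin(np.radians(a)),0*a]
a=a0-5*np.arange(-1,6);print(tool(f(a)-f(np.array([a0])),19.5)[:,:2].round(0).astype(int).tolist())
im=cv2.imread('pics/strip_top6.png').astype(int).max(2)
for x in(66,70,74): # line profile within brass
    c=im[:,int((x-40)*6)]; yy=np.arange(len(c))/6-90; m=(yy>-9)&(yy<0); print(x,yy[m][np.argmin(c[m])].round(1))
E
```

```text
top brass jig y [-11.5   2. ] x [64.5 84.5]
 dark at x 44 -13.5 5.5 -5.25
 dark at x 48 -8.5 -0.5 -4.5
 dark at x 52 -6.8 -2.75 -4.75
 dark at x 55 -5.8 -3.25 -4.5
 dark at x 58 -6.5 -3.5 -5.0
side brass jig y [-10.5   4.2] x [64.  84.5]
 dark at x 44 -12.5 3.75 -4.375
 dark at x 48 -8.2 1.25 -3.5
 dark at x 52 -6.8 0.0 -3.375
 dark at x 55 -7.0 0.0 -3.5
 dark at x 58 -6.5 -2.25 -4.375
[ 484.99300125 -179.98189869   25.94152244] 165.67038936528965 45.72974475719428
[[-2, 3], [0, 0], [2, -3], [5, -6], [8, -9], [11, -11], [14, -14]]
66 -4.5
70 -4.2
74 -4.7
```

Run:
```python
from h import *
s,ds,si=load('side0')
uv=np.stack(np.meshgrid(np.arange(375,420),np.arange(394,425)),-1).reshape(-1,2)
p=dep(si,ds,uv); m=(p[:,2]>102)&(p[:,2]<116)&(np.hypot(p[:,0]-466,p[:,1]-358)<45); print('side grip',cv2.minAreaRect(p[m][:,:2].astype(np.float32)),np.median(p[m],0))
t,d,i=load('top0')
uv=np.stack(np.meshgrid(np.arange(140,190),np.arange(285,340)),-1).reshape(-1,2)
p=dep(i,d,uv); m=(p[:,2]>104); print('top grip',cv2.minAreaRect(p[m][:,:2].astype(np.float32)),np.median(p[m],0))
T=np.array(r.get_obs()['tcp_pos']);print(tool([466.4-T[0],357.5-T[1],0],19.5))
```

```text
side grip ((466.4025573730469, 359.15399169921875), (59.1263542175293, 14.568619728088379), 17.456262588500977) [467.48075847 360.09188513 108.91465601]
top grip ((479.0252990722656, 178.0704345703125), (58.12120819091797, 384.0406494140625), 4.140260219573975) [467.9307827  356.98455848 108.36600397]
[[ 161.9 -512.9   -0. ]]
```

step_arm(
  motion=[
    {"dx": -1, "dy": 2, "dz": 0, "turn": 0},
    {"dx": -1, "dy": 2, "dz": -30, "turn": 0},
    {"dx": -1, "dy": 2, "dz": -80, "turn": 0},
    {"dx": -1, "dy": 2, "dz": -125, "turn": 0},
    {"dx": -1, "dy": 2, "dz": -125, "turn": 0},
  ],
  fingers=50,
)

```text
time: 12.28
tcp_pos: [486.8, -183.4, 154.3]
tcp_rot: [179.8, -0.2, 19.5]
contact_force: [-0.4, -0.8, -1.3]
gripper_width: 47.7
finger_force: 0.0
```

```bash
python3 pm.py 7|grep -A6 top
python3 - <<'E'
from h import *
c=[]
for cam,(x0,y0) in(('top',(330,215)),('side',(285,185))):
    im=load(cam+'7')[0]; c.append(cv2.resize(im[y0:y0+60,x0:x0+60],(390,390),interpolation=cv2.INTER_CUBIC))
cv2.imwrite('pics/p7.png',np.hstack(c))
E
```

```text
top brass jig y [-11.5   2. ] x [64.5 84.5]
 dark at x 44 -14.0 3.0 -5.5
 dark at x 48 -8.5 -0.5 -4.5
 dark at x 52 -6.5 -2.75 -4.625
 dark at x 55 -5.8 -3.25 -4.5
 dark at x 58 -6.2 -3.25 -4.75
side brass jig y [-10.5   4.2] x [64.25 84.5 ]
```

View pics/p7.png

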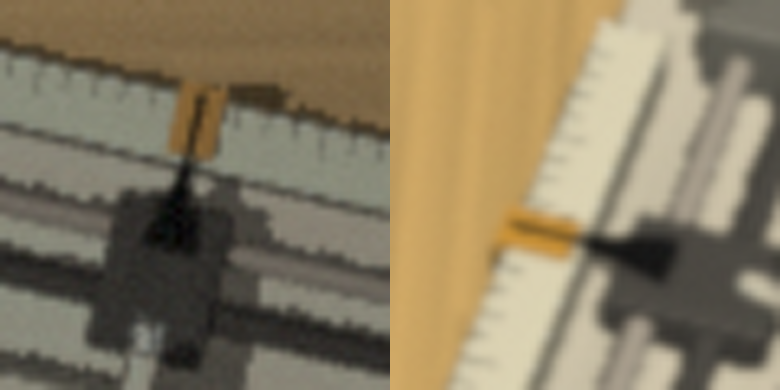

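The pointer tip lines up with the dark line in both views (top crop (190,155), side crop (580,237)). Now to the key.

step_arm(
  motion=[
    {"dx": 0, "dy": 0, "dz": 0, "turn": -0.17},
    {"dx": 5, "dy": -15, "dz": 0, "turn": -0.34},
    {"dx": 15, "dy": -48, "dz": 0, "turn": -0.51},
    {"dx": 27, "dy": -86, "dz": 0, "turn": -0.68},
    {"dx": 40, "dy": -128, "dz": 0, "turn": -0.85},
    {"dx": 53, "dy": -170, "dz": 0, "turn": -1.03},
    {"dx": 66, "dy": -212, "dz": 0, "turn": -1.21},
    {"dx": 79, "dy": -254, "dz": 0, "turn": -1.38},
    {"dx": 93, "dy": -297, "dz": 0, "turn": -1.56},
    {"dx": 106, "dy": -340, "dz": 0, "turn": -1.73},
    {"dx": 119, "dy": -382, "dz": 0, "turn": -1.9},
    {"dx": 132, "dy": -424, "dz": 0, "turn": -2.08},
    {"dx": 146, "dy": -466, "dz": 0, "turn": -2.25},
    {"dx": 155, "dy": -497, "dz": 0, "turn": -2.42},
    {"dx": 162, "dy": -517, "dz": 0, "turn": -2.6},
    {"dx": 162, "dy": -517, "dz": 0, "turn": -2.77},
    {"dx": 162, "dy": -517, "dz": 0, "turn": -2.94},
    {"dx": 162, "dy": -517, "dz": 0, "turn": -3.11},
    {"dx": 162, "dy": -517, "dz": 0, "turn": -3.11},
  ],
)

```text
time: 14.75
tcp_pos: [464.0, 358.4, 149.4]
tcp_rot: [-180.0, -0.1, -162.3]
contact_force: [0.6, 0.8, 0.5]
gripper_width: 50.0
finger_force: 0.0
```

```bash
cat > fz2.py <<'E'
from h import *
import sys
o=r.get_obs();T=np.array(o['tcp_pos']);a=np.radians(o['tcp_rot'][2]);print(T,o['tcp_rot'][2])
for cam in('side','top'):
    p,d,i=snap(cam,cam+sys.argv[1])
    uv=np.stack(np.meshgrid(np.arange(640),np.arange(480)),-1).reshape(-1,2);b=dep(i,d,uv)-T
    bx=np.cos(a)*b[:,0]+np.sin(a)*b[:,1]; by=np.sin(a)*b[:,0]-np.cos(a)*b[:,1]
    m=(np.abs(bx)<30)&(np.abs(by)<50)&(b[:,2]>-35)&(b[:,2]<110)
    print(cam,'z',np.histogram(b[m,2],bins=np.arange(-35,111,10))[0],'bx',np.percentile(bx[m],[1,99]).round(1),'by',np.percentile(by[m],[1,50,99]).round(1))
    for s in(-1,1):
        k=m&(by*s>15)&(b[:,2]>0)
        if k.sum()>3: print('  finger',s,k.sum(),'zmin',np.percentile(b[k,2],[1,5]).round(1),'bx',np.percentile(bx[k],[2,98]).round(1),'by',np.percentile(by[k],[2,98]).round(1))
    m=(np.abs(bx)<45)&(np.abs(by)<95)&(np.abs(by)>60)&(b[:,2]>30)&(b[:,2]<220)
    if m.any(): print('  body zmin',np.percentile(b[m,2],[1,5]).round(1),'bx',np.percentile(bx[m],[1,99]).round(1),'by',np.percentile(by[m],[1,99]).round(1))
E
python3 fz2.py 8
```

```text
[464.04362811 358.40634696 149.37351178] -162.34768038978353
side z [ 0  0  0  0  0  0  4 42 45 33 24  9 18  8] bx [-18.7   5.2] by [-34.7 -26.8  34.6]
  finger -1 141 zmin [34.7 37.3] bx [-18.2   4.3] by [-34.4 -25. ]
  finger 1 47 zmin [34.5 36.8] bx [-17.8 -11.1] by [24.4 34.6]
  body zmin [114.4 118.9] bx [-38.1  36.3] by [-88.6  88.7]Traceback (most recent call last):
  File "fz2.py", line 9, in <module>
    print(cam,'z',np.histogram(b[m,2],bins=np.arange(-35,111,10))[0],'bx',np.percentile(bx[m],[1,99]).round(1),'by',np.percentile(by[m],[1,50,99]).round(1))
                                                                          ~~~~~~~~~~~~~^^^^^^^^^^^^^^
    return _quantile_unchecked(
        a, q, axis, out, overwrite_input, method, keepdims, weights)
    return _ureduce(a,
                    func=_quantile_ureduce_func,
    ...<5 lines>...
                    overwrite_input=overwrite_input,
                    method=method)
    r = func(a, **kwargs)
    result = _quantile(arr,
                       quantiles=q,
    ...<2 lines>...
                       out=out,
                       weights=wgt)
    slices_having_nans = np.isnan(arr[-1, ...])
                                  ~~~^^^^^^^^^
IndexError: index -1 is out of bounds for axis 0 with size 0
```

step_arm(
  motion=[
    {"dx": -2, "dy": -1, "dz": 40, "turn": 0},
    {"dx": -2, "dy": -1, "dz": 80, "turn": 0},
    {"dx": -2, "dy": -1, "dz": 100, "turn": 0},
    {"dx": -2, "dy": -1, "dz": 111, "turn": 0},
    {"dx": -2, "dy": -1, "dz": 111, "turn": 0},
    {"dx": -2, "dy": -1, "dz": 111, "turn": 0},
  ],
)

```text
time: 15.6
tcp_pos: [467.6, 359.1, 41.1]
tcp_rot: [180.0, 0.1, -162.3]
contact_force: [-0.6, 0.1, -0.2]
gripper_width: 50.5
finger_force: 0.0
```

step_arm(
  motion=[
    {"dx": 0, "dy": 0, "dz": 0, "turn": 0},
    {"dx": 0, "dy": 0, "dz": 0, "turn": 0},
    {"dx": 0, "dy": 0, "dz": 0, "turn": 0},
    {"dx": 0, "dy": 0, "dz": 0, "turn": 0},
    {"dx": 0, "dy": 0, "dz": 0, "turn": 0},
    {"dx": 0, "dy": 0, "dz": 0, "turn": 0},
  ],
  fingers=0,
  squeeze=40,
)

```text
time: 16.35
tcp_pos: [466.9, 358.6, 40.0]
tcp_rot: [180.0, -0.0, -162.3]
contact_force: [-0.4, 0.1, 0.2]
gripper_width: 11.7
finger_force: 40.0
```

The key is held (opening 11.7 mm). Next I'll measure the slot from the initial pictures while lifting.

step_arm(
  motion=[
    {"dx": 0, "dy": 0, "dz": -15, "turn": 0},
    {"dx": 0, "dy": 0, "dz": -40, "turn": 0},
    {"dx": 0, "dy": 0, "dz": -80, "turn": 0},
    {"dx": 0, "dy": 0, "dz": -110, "turn": 0},
    {"dx": 0, "dy": 0, "dz": -110, "turn": 0},
  ],
)

```text
time: 16.98
tcp_pos: [468.2, 359.5, 153.1]
tcp_rot: [179.9, 0.3, -162.3]
contact_force: [1.0, 0.2, -2.0]
gripper_width: 12.0
finger_force: 40.0
```

```bash
cat > slot.py <<'E'
from h import *
C=np.array([598.9,84.0]);a=np.radians(-16.);x=np.array([np.cos(a),np.sin(a)]);y=np.array([-x[1],x[0]])
out=[]
for cam in('top0','side0'):
    p,d,i=load(cam);X,Y=np.meshgrid(np.arange(-40,40,.25),np.arange(-40,40,.25));W=C+X[...,None]*x+Y[...,None]*y
    w=np.c_[W.reshape(-1,2),np.full(X.size,60.)];Pm=np.array(i['pose']);c=(w-Pm[:3,3])@Pm[:3,:3]
    K=np.array([[i['fx'],0,i['cx']],[0,i['fy'],i['cy']],[0,0,1]])
    uv=cv2.projectPoints(np.c_[c[:,0],-c[:,1],-c[:,2]],np.zeros(3),np.zeros(3),K,np.array(i['D']))[0].reshape(*X.shape,2).astype(np.float32)
    g=cv2.remap(p,uv[...,0],uv[...,1],cv2.INTER_CUBIC);gray=g.max(2).astype(float);out.append(cv2.resize(g,(400,400)))
    yy=Y[:,0];ys=[]
    for xx in np.arange(-20,21,4):
        c=gray[:,int((xx-2+40)/.25):int((xx+2+40)/.25)].mean(1);m=np.abs(yy)<12;th=(np.percentile(c[np.abs(yy)<18],90)+c[m].min())/2
        k=np.argmin(np.where(m,c,1e9));lo=hi=k
        while c[lo]<th and lo>0:lo-=1
        while c[hi]<th and hi<len(c)-1:hi+=1
        ys.append((xx,yy[lo],yy[hi]))
    ys=np.array(ys);mid=ys[:,1:].mean(1);ok=np.abs(mid-np.median(mid))<2.5;f=np.polyfit(ys[ok,0],mid[ok],1);print(cam,ys.round(1).tolist(),'slope deg',np.degrees(f[0]),'off',f[1])
    b=cv2.inRange(gray,np.percentile(gray,85),255);
cv2.imwrite('pics/slot.png',cv2.convertScaleAbs(np.hstack(out),alpha=1.3))
E
python3 slot.py
```

```text
top0 [[-20.0, -3.0, 8.8], [-16.0, -3.2, 9.2], [-12.0, -3.2, 8.2], [-8.0, -3.2, 9.0], [-4.0, -3.2, 6.8], [0.0, -3.2, 6.5], [4.0, -3.0, 6.5], [8.0, -3.2, 6.0], [12.0, -3.2, 6.2], [16.0, -2.8, 5.2], [20.0, -2.8, 5.8]] slope deg -2.58807640414207 off 1.9999999999999998
side0 [[-20.0, 5.8, 14.5], [-16.0, 5.2, 16.5], [-12.0, 4.8, 16.8], [-8.0, 4.0, 15.8], [-4.0, 0.2, 14.2], [0.0, -1.2, 13.2], [4.0, -2.0, 12.0], [8.0, -2.0, 11.0], [12.0, -1.8, 9.5], [16.0, -1.5, 8.2], [20.0, -1.2, 7.2]] slope deg -11.817254524573238 off 6.150000000000001
```

View pics/slot.png

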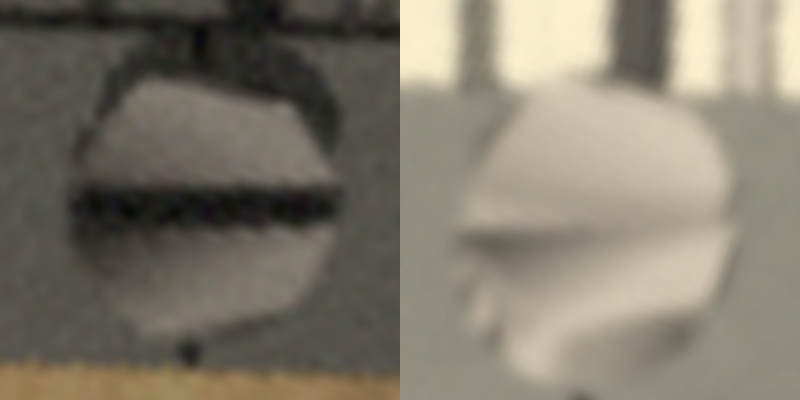

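The top half of the slot picture shows the slot as a dark band from (75,210) to (335,205). That puts the lock centre near (600,85) and the slot at about -16.7°. Moving above it.

step_arm(
  motion=[
    {"dx": -2, "dy": -15, "dz": 0, "turn": 0},
    {"dx": -7, "dy": -50, "dz": 0, "turn": 0.1},
    {"dx": -13, "dy": -90, "dz": 0, "turn": 0.2},
    {"dx": -19, "dy": -130, "dz": 0, "turn": 0.3},
    {"dx": -25, "dy": -170, "dz": 0, "turn": 0.4},
    {"dx": -31, "dy": -215, "dz": 0, "turn": 0.5},
    {"dx": -37, "dy": -255, "dz": 0, "turn": 0.6},
    {"dx": -41, "dy": -285, "dz": 0, "turn": 0.6},
    {"dx": -43.5, "dy": -301, "dz": 0, "turn": 0.6},
    {"dx": -43.5, "dy": -301, "dz": 20, "turn": 0.6},
    {"dx": -43.5, "dy": -301, "dz": 45, "turn": 0.6},
    {"dx": -43.5, "dy": -301, "dz": 57, "turn": 0.6},
    {"dx": -43.5, "dy": -301, "dz": 57, "turn": 0.6},
    {"dx": -43.5, "dy": -301, "dz": 57, "turn": 0.6},
  ],
)

```text
time: 18.73
tcp_pos: [600.3, 85.5, 93.5]
tcp_rot: [180.0, 0.0, 163.4]
contact_force: [0.0, -0.7, -0.7]
gripper_width: 11.9
finger_force: 40.0
```

Run:
```python
from h import *
o=r.get_obs();print(o['tcp_pos'],o['tcp_rot'])
s,d,i=snap('side','side9'); T=np.array(o['tcp_pos'])
uv=np.stack(np.meshgrid(np.arange(270,380),np.arange(200,320)),-1).reshape(-1,2);p=dep(i,d,uv);b=p-T;a=np.radians(o['tcp_rot'][2]-180)
bx=np.cos(a)*b[:,0]+np.sin(a)*b[:,1];by=-np.sin(a)*b[:,0]+np.cos(a)*b[:,1]
for lo,hi in((-24,-4),(-1,8),(10,28),(32,70)):
    m=(b[:,2]>lo)&(b[:,2]<hi)&(np.abs(bx)<40)&(np.abs(by)<25);print('key band',lo,hi,m.sum(),'bx',np.percentile(bx[m],[2,50,98]).round(1) if m.any() else 0,'by',np.percentile(by[m],[2,50,98]).round(1) if m.any() else 0,'zmin',b[m,2].min().round(1) if m.any() else 0)
cv2.imwrite('pics/k9.png',cv2.resize(s[190:320,260:390],(585,585),interpolation=cv2.INTER_CUBIC))
```

```text
[600.28791014  85.5006036   93.5204977 ] [1.79983372e+02 3.39579905e-02 1.63360283e+02]
key band -24 -4 37 bx [-15.4   0.5  17.1] by [-1.9  1.6  3.5] zmin -23.5
key band -1 8 166 bx [-24.9 -10.3  25. ] by [-12.7   6.7  13.5] zmin -0.9
key band 10 28 4 bx [-19.5  -6.2  21.8] by [ 1.5  6.4 13.4] zmin 10.1
key band 32 70 91 bx [-29.2 -24.8 -19. ] by [-5.2  3.7  7.3] zmin 33.3
```

View pics/k9.png

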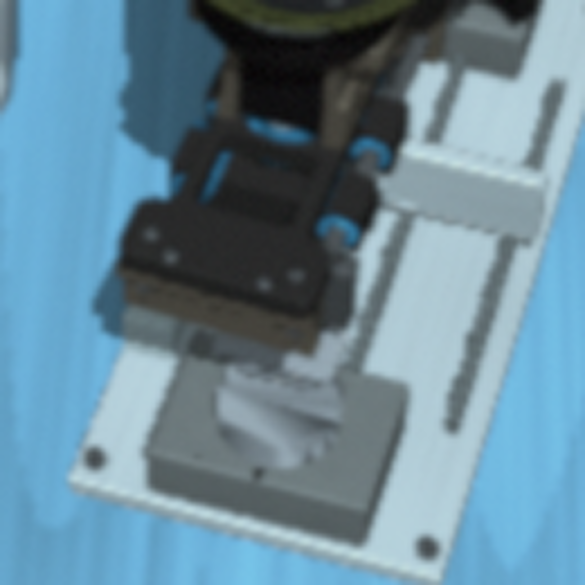

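Key above the slot is centred within about 1 mm (blade at crop (285,360), lock at (280,420)). Inserting.

step_arm(
  motion=[
    {"dx": 0, "dy": 0, "dz": 6, "turn": 0},
    {"dx": 0, "dy": 0, "dz": 10, "turn": 0},
    {"dx": 0, "dy": 0, "dz": 13, "turn": 0},
    {"dx": 0, "dy": 0, "dz": 16, "turn": 0},
    {"dx": 0, "dy": 0, "dz": 18, "turn": 0},
    {"dx": 0, "dy": 0, "dz": 18, "turn": 0},
  ],
)

```text
time: 19.52
tcp_pos: [599.9, 85.1, 74.9]
tcp_rot: [-180.0, -0.0, 163.3]
contact_force: [0.1, 0.1, -1.1]
gripper_width: 11.9
finger_force: 40.0
```

step_arm(
  motion=[
    {"dx": 0, "dy": 0, "dz": 4, "turn": 0},
    {"dx": 0, "dy": 0, "dz": 5, "turn": 0.0},
    {"dx": 0, "dy": 0, "dz": 5, "turn": 0.12},
    {"dx": 0, "dy": 0, "dz": 5, "turn": 0.24},
    {"dx": 0, "dy": 0, "dz": 5, "turn": 0.36},
    {"dx": 0, "dy": 0, "dz": 5, "turn": 0.48},
    {"dx": 0, "dy": 0, "dz": 5, "turn": 0.6},
    {"dx": 0, "dy": 0, "dz": 5, "turn": 0.72},
    {"dx": 0, "dy": 0, "dz": 5, "turn": 0.84},
    {"dx": 0, "dy": 0, "dz": 5, "turn": 0.96},
    {"dx": 0, "dy": 0, "dz": 5, "turn": 1.08},
    {"dx": 0, "dy": 0, "dz": 5, "turn": 1.2},
    {"dx": 0, "dy": 0, "dz": 5, "turn": 1.3},
    {"dx": 0, "dy": 0, "dz": 5, "turn": 1.4},
    {"dx": 0, "dy": 0, "dz": 5, "turn": 1.48},
    {"dx": 0, "dy": 0, "dz": 5, "turn": 1.54},
    {"dx": 0, "dy": 0, "dz": 5, "turn": 1.54},
  ],
)

```text
time: 21.65
tcp_pos: [599.6, 85.3, 69.9]
tcp_rot: [-180.0, 0.0, 75.1]
contact_force: [-2.4, 1.8, -1.4]
gripper_width: 12.0
finger_force: 40.0
```

```bash
python3 -c "
from h import *
o=r.get_obs();print(o['tcp_rot'],o['contact_force'],o['torque'],o['time'])"
```

```text
[-1.79950110e+02  3.36242309e-03  7.51252538e+01] [-2.40706004  1.75207866 -1.4441261 ] [0.40850714 0.51358237 0.113551  ] 21.65
```

step_arm(
  motion=[
    {"dx": 0, "dy": 0, "dz": 0, "turn": 0.04},
    {"dx": 0, "dy": 0, "dz": 0, "turn": 0.08},
    {"dx": 0, "dy": 0, "dz": 0, "turn": 0.12},
    {"dx": 0, "dy": 0, "dz": 0, "turn": 0.15},
    {"dx": 0, "dy": 0, "dz": 0, "turn": 0.15},
  ],
)

```text
time: 22.28
tcp_pos: [599.5, 85.3, 69.9]
tcp_rot: [-179.9, 0.0, 66.6]
contact_force: [-4.5, 4.3, 0.8]
gripper_width: 11.6
finger_force: 40.0
```

```bash
python3 -c "
from h import *
o=r.get_obs();print(o['tcp_rot'],o['contact_force'],o['torque'],o['time'])"
```

```text
[-1.79948180e+02  2.84645736e-02  6.65813689e+01] [-4.54994105  4.29890848  0.78914839] [0.79146033 0.94105194 0.77110137] 22.275
```

step_arm(
  motion=[
    {"dx": 0, "dy": 0, "dz": 0, "turn": -0.05},
    {"dx": 0, "dy": 0, "dz": 0, "turn": -0.1},
    {"dx": 0, "dy": 0, "dz": -6, "turn": -0.1},
    {"dx": 0, "dy": 0, "dz": -14, "turn": -0.1},
    {"dx": 0, "dy": 0, "dz": -30, "turn": -0.1},
    {"dx": 0, "dy": 0, "dz": -60, "turn": -0.1},
    {"dx": 0, "dy": 0, "dz": -80, "turn": -0.1},
    {"dx": 0, "dy": 0, "dz": -80, "turn": -0.1},
  ],
)

```text
time: 23.28
tcp_pos: [601.1, 85.2, 152.0]
tcp_rot: [179.8, -0.1, 72.2]
contact_force: [-0.7, -0.2, -1.9]
gripper_width: 11.8
finger_force: 40.0
```

Run:
```python
from h import *
o=r.get_obs();print(o['tcp_pos'],o['tcp_rot'],o['gripper_width'])
s,d,i=snap('side','side10'); T=np.array(o['tcp_pos'])
uv=np.stack(np.meshgrid(np.arange(250,400),np.arange(140,320)),-1).reshape(-1,2);p=dep(i,d,uv);b=p-T;a=np.radians(o['tcp_rot'][2]-180)
bx=np.cos(a)*b[:,0]+np.sin(a)*b[:,1];by=-np.sin(a)*b[:,0]+np.cos(a)*b[:,1]
for lo,hi in((-24,-4),(1,8)):
    m=(b[:,2]>lo)&(b[:,2]<hi)&(np.abs(bx)<40)&(np.abs(by)<25);q=np.c_[bx,by][m].astype(np.float32);print('key band',lo,hi,m.sum(),cv2.minAreaRect(q),'zmin',b[m,2].min())
# lock: halves above z 55
m=(p[:,2]>55)&(p[:,2]<64)&(np.hypot(p[:,0]-600,p[:,1]-85)<30);im=np.zeros((180,150),np.uint8);im.flat[np.where(m)[0]]=1
n,l,st,ce=cv2.connectedComponentsWithStats(im)
for k in range(1,n):
    if st[k,4]>30: q=p[(l.ravel()==k)];print('half',st[k,4],cv2.minAreaRect(q[:,:2].astype(np.float32)))
t,dt,it=snap('top','top10')
c=[cv2.resize(s[230:320,270:360],(390,390),interpolation=cv2.INTER_CUBIC),cv2.resize(t[205:295,255:345],(390,390),interpolation=cv2.INTER_CUBIC)]
cv2.imwrite('pics/k10.png',np.hstack(c)[...,::-1])
```

```text
[601.09849646  85.24399254 151.9830739 ] [ 1.79828030e+02 -7.49480599e-02  7.22296534e+01] 11.801025507598235
key band -24 -4 9 ((-14.863287925720215, 0.34912848472595215), (4.996006011962891, 3.729527711868286), 17.14906120300293) zmin -23.541644806878168
key band 1 8 176 ((-0.7216148376464844, 0.5658102035522461), (25.5344181060791, 51.70830154418945), 89.52064514160156) zmin 1.1714626453855033
half 219 ((615.2717895507812, 82.56652069091797), (55.259578704833984, 22.248239517211914), 76.65642547607422)
half 214 ((584.6953735351562, 89.10197448730469), (54.32330322265625, 22.53349494934082), 76.23849487304688)
```

View pics/k10.png

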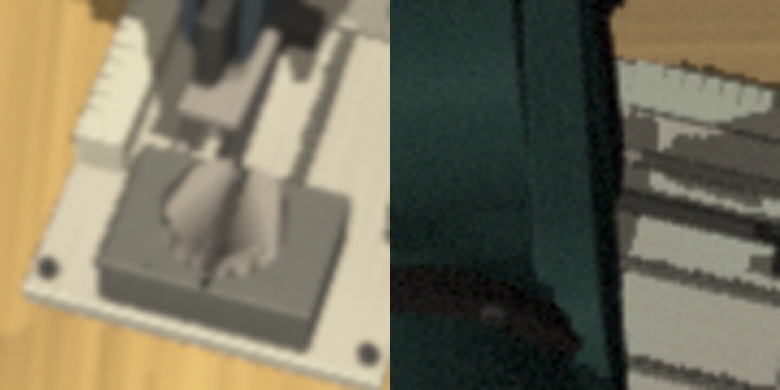

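The lock is home: slot measured at 76.4° against jig y at 75.8°, in line with the tick. Returning the key.

step_arm(
  motion=[
    {"dx": 5, "dy": -5, "dz": 0, "turn": -0.15},
    {"dx": 20, "dy": -19, "dz": 0, "turn": -0.32},
    {"dx": 40, "dy": -38, "dz": 0, "turn": -0.49},
    {"dx": 62, "dy": -59, "dz": 0, "turn": -0.66},
    {"dx": 84, "dy": -80, "dz": 0, "turn": -0.83},
    {"dx": 106, "dy": -101, "dz": 0, "turn": -1.0},
    {"dx": 128, "dy": -122, "dz": 0, "turn": -1.17},
    {"dx": 150, "dy": -143, "dz": 0, "turn": -1.34},
    {"dx": 172, "dy": -165, "dz": 0, "turn": -1.51},
    {"dx": 193, "dy": -185, "dz": 0, "turn": -1.68},
    {"dx": 210, "dy": -201, "dz": 0, "turn": -1.85},
    {"dx": 219.5, "dy": -210.5, "dz": 0, "turn": -2.02},
    {"dx": 219.5, "dy": -210.5, "dz": 0, "turn": -2.19},
    {"dx": 219.5, "dy": -210.5, "dz": 20, "turn": -2.19},
    {"dx": 219.5, "dy": -210.5, "dz": 50, "turn": -2.19},
    {"dx": 219.5, "dy": -210.5, "dz": 75, "turn": -2.19},
    {"dx": 219.5, "dy": -210.5, "dz": 75, "turn": -2.19},
    {"dx": 219.5, "dy": -210.5, "dz": 75, "turn": -2.19},
  ],
)

```text
time: 25.62
tcp_pos: [466.5, 358.3, 74.9]
tcp_rot: [-180.0, -0.0, -162.4]
contact_force: [0.1, -1.2, -0.8]
gripper_width: 12.1
finger_force: 40.0
```

step_arm(
  motion=[
    {"dx": 0, "dy": 0, "dz": 8, "turn": 0},
    {"dx": 0, "dy": 0, "dz": 14, "turn": 0},
    {"dx": 0, "dy": 0, "dz": 20, "turn": 0},
    {"dx": 0, "dy": 0, "dz": 26, "turn": 0},
    {"dx": 0, "dy": 0, "dz": 31, "turn": 0},
    {"dx": 0, "dy": 0, "dz": 34, "turn": 0},
    {"dx": 0, "dy": 0, "dz": 34, "turn": 0},
  ],
)

```text
time: 26.5
tcp_pos: [466.4, 358.3, 40.8]
tcp_rot: [-180.0, -0.0, -162.3]
contact_force: [-0.9, -0.7, -1.7]
gripper_width: 11.9
finger_force: 40.0
```

No jamming. Releasing and lifting clear.

step_arm(
  motion=[
    {"dx": 0, "dy": 0, "dz": 0, "turn": 0},
    {"dx": 0, "dy": 0, "dz": 0, "turn": 0},
    {"dx": 0, "dy": 0, "dz": 0, "turn": 0},
    {"dx": 0, "dy": 0, "dz": 0, "turn": 0},
    {"dx": 0, "dy": 0, "dz": 0, "turn": 0},
    {"dx": 0, "dy": 0, "dz": 0, "turn": 0},
    {"dx": 0, "dy": 0, "dz": -30, "turn": 0},
    {"dx": 0, "dy": 0, "dz": -80, "turn": 0},
    {"dx": 0, "dy": 0, "dz": -130, "turn": 0},
    {"dx": 0, "dy": 0, "dz": -180, "turn": 0},
    {"dx": 0, "dy": 0, "dz": -180, "turn": 0},
    {"dx": 0, "dy": 0, "dz": -180, "turn": 0},
  ],
  fingers=50,
)

```text
time: 28.0
tcp_pos: [466.2, 358.1, 220.4]
tcp_rot: [-180.0, -0.0, -162.3]
contact_force: [0.3, 0.2, -0.8]
gripper_width: 50.2
finger_force: 0.0
```

```bash
python3 pm.py 11|grep -A6 top
python3 - <<'E'
from h import *
o=r.get_obs();print(o['time'],o['tcp_pos'],o['gripper_width'])
s,d,i=load('side11')
uv=np.stack(np.meshgrid(np.arange(360,430),np.arange(380,450)),-1).reshape(-1,2);p=dep(i,d,uv)
near=np.hypot(p[:,0]-466.4,p[:,1]-358.3)<45
for lo,hi in((102,118),(43,50),(36,41)):
    m=near&(p[:,2]>lo)&(p[:,2]<hi);print(lo,m.sum(),cv2.minAreaRect(p[m][:,:2].astype(np.float32)),np.percentile(p[m][:,2],[50,98]))
E
```

```text
top brass jig y [-11.5   2. ] x [64.5 84.5]
 dark at x 44 -14.0 2.5 -5.75
 dark at x 48 -9.0 -0.75 -4.875
 dark at x 52 -6.5 -2.75 -4.625
 dark at x 55 -6.0 -3.25 -4.625
 dark at x 58 -6.5 -3.5 -5.0
side brass jig y [-10.5   4.2] x [64.25 84.5 ]
28.1 [465.80244067 357.91082953 219.58213956] 50.02157487182989
102 293 ((466.3471374511719, 357.9678955078125), (59.29288101196289, 13.370743751525879), 18.960689544677734) [108.79777346 112.59754966]
43 274 ((463.30517578125, 370.82354736328125), (50.43406677246094, 80.08887481689453), 88.07470703125) [45.42724314 48.86652217]
36 686 ((465.787353515625, 360.33807373046875), (89.27146911621094, 61.30595397949219), 14.86292839050293) [39.255171   40.89822976]
```

The key stands upright at (466.3,358.0) with its top at about 110 mm, the same as at the start. The pointer is still at the mark and the lock is home, so I'm handing in.

```bash
python3 -c "
from rig import r
print(r.job_done())"
```

```text
the job is handed in; nothing more can be done
None
```

I handed the job in at about 28 s: the pointer is about 0.5 mm from the mark in the top view, the lock was turned home with the key, and the key is back upright in its stand; no pass or fail result came back.

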